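# Close the test cell and lock its cover with the R-clip

## Task

Press the blue cover of the grey test cell all the way down so that its fork sits round the steel stud. Then push the orange-ended R-clip along its guide until its straight leg is fully through the stud's cross-hole and its bent leg has snapped round the stud. Leave the cover shut, the clip home and the other things on the bench where they are.

Things in the scene. Friction and masses are not known exactly. Their poses are not given: they have to be found in the camera images.
- cell: Grey test cell fixed to the bench. Origin: on the bench (z = 0) on the axis of its upright steel stud (20 mm diameter, top at 60 mm). +x points from the stud to the cover's hinge, +y from the stud to the parked R-clip. Base: x -33 to 135 mm, y -45 to 45, 22 mm high.
- guide (a point): Centre of the rear end of the aluminium guide channel that leads the clip, at its floor: 72.5 mm from the stud along the cell's +y, 37.5 mm above the bench. In the cell's frame the channel spans x -22 to 8 mm, y 20 to 72.5; walls up to 44.5 mm. It stands on a bare deck 30 mm high, x -36 to 20, y 20 to 170, on which the clip's grip slides.
- stud_hole (a point): Centre of the stud's cross-hole, on the stud's axis 40 mm above the bench. The hole runs along the cell's y axis, 8 mm wide and 9 mm high, with rounded mouths.
- cover (a joint): Angle of the blue hinged cover (rad): 0 is fully shut (a hard stop, cover level), positive is open, with the fork end raised; 1.2 is the stop. Its hinge is stiff: the cover stays where it is left, and it takes about 2 to 6 N at the point cover_press to close it.
- cover_press (a point): Point on the cover's upper face to press on, on its centre line, 78 mm from the hinge axis, 38 mm from the stud's axis when shut and then 34 mm above the bench. The cover plate is 84 mm wide and 10 mm thick; its open-ended fork reaches 134 mm from the hinge axis.
- cover_hinge (a point): Point on the cover's hinge axis, 116 mm from the stud along the cell's +x, 30 mm above the bench; the axis runs along the cell's y.
- clip: Loose R-clip of 5 mm steel wire, about 70 g, parked with its straight leg in the guide. Origin: on the deck under the straight leg's axis. +x runs along the straight leg towards the stud (the cell's -y); the leg lies at y = 0, 10 mm above the origin, tip at x = 104 mm. The springy bent leg is on the -y side, its bow at x = 70 mm. Orange grip: x -20 to -4, y -22 to 9, 22 mm high.
- clip_push (a point): Centre of the flat rear face of the clip's orange grip (31 mm wide, 22 mm high), 11 mm above the deck; push here along the clip's +x. The clip slides freely at first; snapping the bent leg over the stud takes about 2 to 6 N. The grip meets the rear end of the guide, a hard stop, 1.5 mm past the seated position.
- clip_seat (a point): Point on the clip's straight-leg axis opposite the bow of the bent leg, 90 mm ahead of the grip's rear face. It coincides with stud_hole when the clip is home.
- beaker: Plastic beaker, 66 mm wide, 77 mm high, standing. Origin: centre of its underside. A bystander.
- vial: Amber vial with black cap, 28 mm wide, 64 mm high, standing. Origin: centre of its underside. A bystander.
- timer: White bench timer, 66 x 66 x 20 mm. Origin: centre of its underside. A bystander.
- hexkey: Steel hex key, 24 x 92 x 5 mm, lying. Origin: centre of its underside. A bystander.
- bent_leg (a joint): Spring deflection of the R-clip's bent leg (rad): 0 at rest, positive when it is spread away from the straight leg; about 0.04 while it rides over the stud.
Things that resemble listed ones, but are neither listed nor needed, are in the scene too. Of the things like the clip, leave any that is brown; of the rest the larger one is meant.

How it is judged:
On the way, in this order (a step that is already met when the one before it is completed fails the run):
1. the cover is shut, with the clip not yet in the stud (value of joint cover below 0.05 rad and distance between clip_seat and stud_hole above 0.03 m), for 0.2 s.
2. the clip is home: straight leg through the cross-hole, bent leg snapped round the stud (distance between clip_seat and stud_hole below 0.005 m and angle between the x axis of clip and the y axis of cell, either way round below 0.12 rad), for 0.2 s.
At the end, for the whole second after the job is handed in: The cover is shut (within 0.05 rad), the clip's seat point is within 5 mm of the centre of the cross-hole with its leg along the hole (within 0.12 rad), the bent leg has sprung back round the stud (within 0.035 rad of rest), and the clip is at rest (all of step 2 and value of joint cover below 0.05 rad and value of joint bent_leg below 0.035 rad and linear speed of clip below 0.02 m/s); the robot touches nothing.
It fails at once if a bystander (beaker, vial, timer or hex key) is moved more than 30 mm (distance of any of beaker, vial, timer, hexkey from where it was at the start of the episode above 0.03 m).
It also fails if it takes over 43 s, if anything falls off the work surface, if the arm or the gripper's body presses on something with over 40 N, if the wrist force passes 120 N, or if a joint passes its speed limit or range.

## Robot

A 6-joint arm with a two-finger parallel gripper is mounted at the origin on a cart in front of the work surface, level with it; the furniture and walls round the work are solid. World frame = base frame: x ahead of the robot, y to its left, z up, the work surface at z = 0. Lengths are in m, angles in rad, forces in N, time in s.
With the tool pointing down it reaches from about 0.275 to 0.825 m from the base axis. Payload 5.2 kg.
Tool frame: the origin (TCP) lies on the mounting face of the last link; the fingertips stand 186 mm ahead of it and the grasp point (between the pads) lies 167 mm ahead of it; x points along the fingers, y is the direction in which the jaws open and shut, and the axes are right-handed (so a half turn about x gives the same grasp; the last joint's range is limited). The gripper opens to 93 mm and grips with 3 to 60 N. Pads are 15 mm wide; open, the fingers measure 128 mm over their backs; the gripper's body (75 mm by 188 mm) begins 65 mm behind the grasp point.
Start: joints at [1.065, 0.259, 1.535, -0, 1.348, -0.203], TCP at [0.164, 0.525, 0.405] pointing down, gripper open.
Joint ranges: [-3.14, 3.14], [-0.91, 2.08], [0.19, 2.58], [-1.22, 4.36], [0.22, 2.71], [-3.12, 3.12]. Speed limits (rad/s): [2.57, 2.57, 3.14, 3.14, 3.14, 3.14].

## Interface

Orientations are given as [roll, pitch, yaw] about the fixed x, y, z axes, in that order (R = Rz(yaw) Ry(pitch) Rx(roll)).
In Python, from plant import robot, inverse_kinematics, status, viewer gives the robot as it stands. Calls block until the motion is done:
- robot.movep(position, orientation): joint-space move of the TCP to a pose.
- robot.line_to(position, max_speed=0.15, frame=None): straight line of the TCP; frame=None keeps the orientation; max_speed is the mean speed in m/s.
- robot.set_joints(angles): joint-space move.
- robot.gripper_open() and robot.grasp(effort=None): open the fingers fully, or close them until they stop; effort is the grip in N (None keeps the last).
- robot.pause(seconds).
- inverse_kinematics(position, orientation): joint angles nearest the present ones, or None.
- status.observe(): the state.
- viewer.get_image(name): name is "scene" or "side" or "wrist"; returns a dict with "pixels" (480x640x3 uint8, red, green, blue), "range_z" (480x640 float32, m along the optical axis (not along the pixel's ray), 0 where there is no reading), "K" (3x3 intrinsics, pixels), "k1" (the pictures are not rectified: a ray, as slopes to the right and down, at radius r is drawn at 1 + k1 r^2 times it, then the intrinsics apply), "T" (4x4, takes a point from camera to world coordinates). Camera axes: x right, y down, z forward; pixel columns grow to the right and rows downward; lengths in m; the calibration is good to about 2 mm. A picture is of the moment at which its call begins.
A pose or a line that the arm cannot do raises robot.IKError and nothing moves.
- robot.hand_in(): hands the job in, once; it reports no verdict.
The state is a dict: "time_s": time; "joints": joint angles; "joint_velocities": joint speeds; "effort": joint torques, N m; "position": TCP position; "tool_rot": TCP orientation; "ft_force": force on the tool from outside, world axes, zero at the start; "torque": the same for the moment, N m; "finger_gap": finger opening in m.
Only numpy, scipy, OpenCV 4.12 (cv2) and the standard library are available. Lean on these libraries where they do the work, as an engineer would, in place of code of your own. Each camera call takes 0.05 s, during which the arm holds its last target. There are 200 camera calls.

## Working session

There is one attempt and no reset: what is moved stays moved. The work goes in short steps, each a Python script; the robot and the scene stay as the last script left them, time stands still between calls to the robot, and variables do not carry over. Pictures are saved under pics/ and viewed, about 8 in all and at most 12, crops included, and the job is handed in when it is done.

```bash
ls; mkdir -p pics
cat > h.py <<'E'
import numpy as np, cv2
from plant import robot, inverse_kinematics, status, viewer
def snap(name,fn=None):
    im=viewer.get_image(name)
    np.savez('pics/%s.npz'%(fn or name),**im)
    cv2.imwrite('pics/%s.png'%(fn or name),im['pixels'][:,:,::-1]); return im
def load(fn): return dict(np.load('pics/%s.npz'%fn))
def cloud(im):
    K,k1=im['K'],float(im['k1']); D=np.array([k1,0,0,0,0])
    v,u=np.mgrid[:480,:640]
    p=cv2.undistortPoints(np.stack([u,v],-1).reshape(-1,1,2).astype(float),K,D).reshape(480,640,2)
    z=im['range_z'].astype(float); P=np.dstack([p*z[...,None],z])
    W=P@im['T'][:3,:3].T+im['T'][:3,3]; W[z<=0]=np.nan; return W
E
python3 - <<'E'
from h import *
for n in('scene','side'): im=snap(n); print(n,im['T'].round(3).tolist(),im['k1'])
s=status.observe(); print(s['time_s'],s['tool_rot'],s['position'])
a=np.hstack([cv2.imread('pics/scene.png'),cv2.imread('pics/side.png')])
E
```

```text
pics
scene [[0.742, -0.457, 0.49, -0.008], [-0.67, -0.517, 0.533, -0.512], [0.01, -0.724, -0.69, 0.871], [0.0, 0.0, 0.0, 1.0]] -0.1292924784302753
side [[-0.992, -0.063, 0.11, 0.458], [-0.126, 0.492, -0.861, 0.997], [0.0, -0.868, -0.496, 0.576], [0.0, 0.0, 0.0, 1.0]] -0.0013893839534379695
0.1 [-1.77557095  1.56916007 -2.0783308 ] [0.16387356 0.52480891 0.40400855]
```

View pics/scene.png

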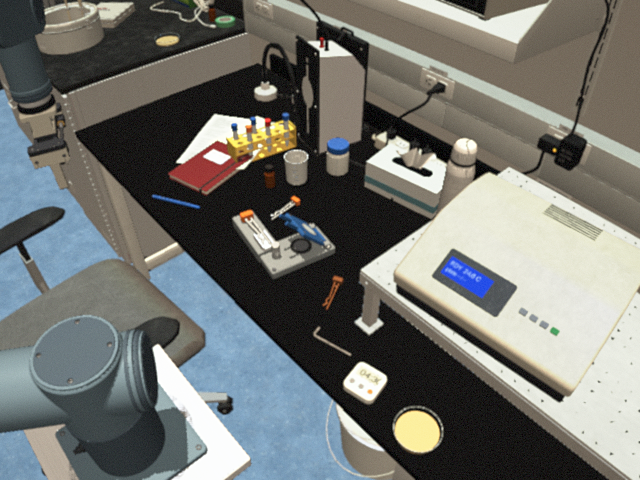

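View pics/side.png

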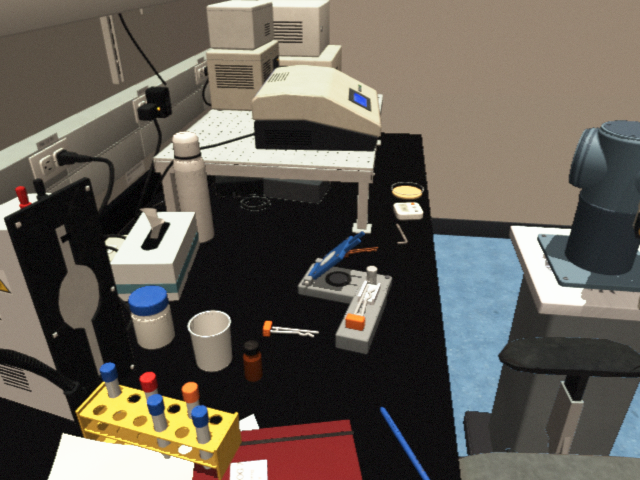

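The scene view shows the cell at about (285,240) with the stud at (277,252) and the cover open at (305,228). Clip candidates are:
- the orange-ended clip on the deck at (250,218)
- a smaller orange-ended clip lying loose at (290,205)
- a brown clip at (333,290)

I choose the one in the guide. The side view agrees: stud (371,272), grip (355,322), loose clip (268,328).

Run:
```python
from h import *
a=load('scene');b=load('side')
A=cv2.resize(cv2.imread('pics/scene.png')[185:285,220:345],None,fx=4.8,fy=4.8,interpolation=2)
B=cv2.resize(cv2.imread('pics/side.png')[225:355,280:405],None,fx=3.2,fy=3.7,interpolation=2)
h=480; B=cv2.resize(B,(400,480)); A=cv2.resize(A,(400,480))
cv2.imwrite('pics/crop.png',np.hstack([A,B]))
for n,im,box in(('scene',a,(185,285,220,345)),('side',b,(225,355,280,405))):
    W=cloud(im); hsv=cv2.cvtColor(im['pixels'],cv2.COLOR_RGB2HSV)
    r=np.zeros((480,640),bool); r[box[0]:box[1],box[2]:box[3]]=1
    z=W[...,2]
    H,S,V=[hsv[...,i].astype(int) for i in range(3)]
    o=r&(H>4)&(H<16)&(S>190)&(V>150)
    bl=r&(H>95)&(H<120)&(S>130)&(V>60)
    n_,lab,st,c=cv2.connectedComponentsWithStats(o.astype(np.uint8))
    for i in range(1,n_):
        if st[i,4]>15:
            p=W[lab==i]; print(n,'orange',st[i],np.nanmedian(p,0).round(4),np.nanmax(p[:,2]).round(4))
            t=p[p[:,2]>np.nanmax(p[:,2])-.006]; print('  top',t.mean(0).round(4), cv2.minAreaRect((t[:,:2]*1000).astype(np.float32)))
    p=W[bl];p=p[np.isfinite(p[:,0])]; print(n,'blue',len(p),p.min(0).round(3),p.max(0).round(3))
    np.save('pics/blue_%s.npy'%n,p)
    low=r&(S<60)&(V>60)
    for lo,hi,nm in((.019,.025,'base'),(.027,.033,'deck'),(.056,.064,'studtop')):
        q=W[low&(z>lo)&(z<hi)]
        if len(q)>3: print(n,nm,len(q),q.mean(0).round(4),cv2.minAreaRect((q[:,:2]*1000).astype(np.float32)))
```

```text
scene orange [291 196   9   7  31] [0.648  0.315  0.0141] 0.0193
  top [0.6457 0.3121 0.0158] ((645.3455200195312, 313.1602478027344), (11.780043601989746, 22.79840850830078), 0.04042450711131096)
scene orange [240 210  12   8  42] [0.4934 0.316  0.0493] 0.0524
  top [0.4908 0.3159 0.05  ] ((492.90179443359375, 316.6058349609375), (20.913448333740234, 27.955333709716797), 71.07511138916016)
scene blue 396 [ 0.494  0.115 -0.003] [0.618 0.303 0.127]
scene base 1129 [0.5063 0.1638 0.0216] ((532.6985473632812, 227.077880859375), (217.41311645507812, 170.65509033203125), 79.20149230957031)
scene deck 497 [0.4806 0.2622 0.0294] ((528.6533203125, 229.367431640625), (217.63394165039062, 160.77670288085938), 79.62788391113281)
scene studtop 70 [0.4955 0.1711 0.0595] ((517.6939086914062, 153.8826904296875), (107.12129974365234, 65.52779388427734), 1.3036812543869019)
side orange [346 317  18  11 137] [0.4971 0.3282 0.044 ] 0.0514
  top [0.4963 0.328  0.0484] ((496.3283386230469, 328.122802734375), (28.163562774658203, 10.3071928024292), 5.2314324378967285)
side blue 575 [ 0.494 -0.055 -0.002] [0.596 0.213 0.126]
side base 1067 [0.5205 0.1936 0.0208] ((535.0577392578125, 234.35740661621094), (216.7938690185547, 169.44873046875), 79.82157135009766)
side deck 966 [0.4871 0.2841 0.0287] ((529.6431884765625, 233.03421020507812), (220.0290985107422, 158.24136352539062), 79.18394470214844)
side studtop 76 [0.5019 0.1765 0.0589] ((523.4944458007812, 185.3448028564453), (65.1971435546875, 105.66632843017578), 69.30132293701172)
```

View pics/crop.png

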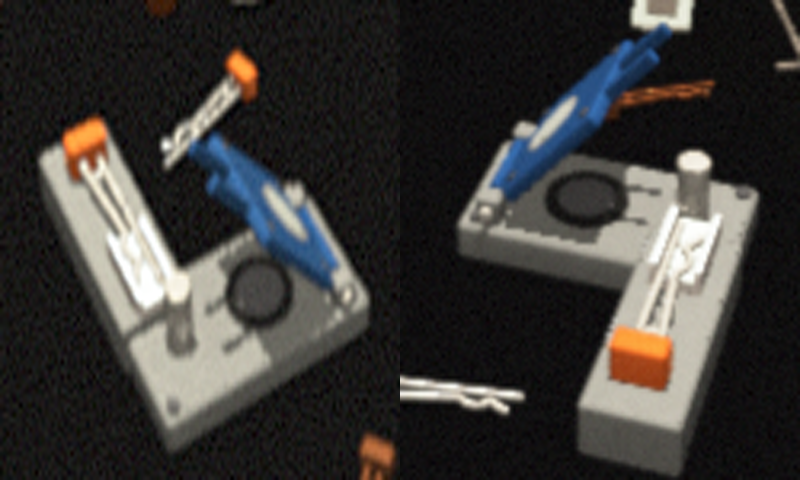

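The crop confirms it: the deck clip has its leg in the guide and the cover is open about 45°. The L shape misled minAreaRect, so I'll fit the L properly.

```bash
cat > fit.py <<'E'
from h import *
from scipy.optimize import minimize
def sdbox(q,x0,x1,y0,y1):
    d=np.maximum(np.maximum(x0-q[:,0],q[:,0]-x1),np.maximum(y0-q[:,1],q[:,1]-y1)); return d
def toc(p,c): 
    R=np.array([[np.cos(c[2]),np.sin(c[2])],[-np.sin(c[2]),np.cos(c[2])]]); return (p[:,:2]-c[:2])@R.T
def edges(W,z):
    pass
for n,box in(('scene',(185,285,220,345)),('side',(225,360,280,405))):
    im=load(n);W=cloud(im)[box[0]:box[1],box[2]:box[3]].reshape(-1,3); W=W[np.isfinite(W[:,0])]
    L=W[(W[:,2]>.017)&(W[:,2]<.034)]
    # table points just around + L points: classify in/out of footprint of L
    T=W[W[:,2]<.006]
    def f(c):
        s=lambda P:np.minimum(sdbox(toc(P,c),-.033,.135,-.045,.045),sdbox(toc(P,c),-.036,.020,.02,.17))
        return np.clip(s(L),0,.01).sum()+np.clip(-s(T),0,.01).sum()
    best=min((minimize(f,[x,.172,t],method='Nelder-Mead',options=dict(xatol=1e-5,fatol=1e-6,maxiter=800)) for t in(-.5,-.3,-.1,.1,.3) for x in(.497,)),key=lambda r:r.fun)
    c=best.x; print(n,c.round(4),np.degrees(c[2]).round(2),best.fun/len(L),len(L))
    q=toc(W,c)
    S=(np.hypot(*q.T)<.016)&(W[:,2]>.05); print(' stud pts',S.sum(),np.median(W[S],0).round(4),'cell',np.median(q[S],0).round(4), W[S][:,2].max())
    hsv=cv2.cvtColor(im['pixels'],cv2.COLOR_RGB2HSV)[box[0]:box[1],box[2]:box[3]].reshape(-1,3).astype(int)
    Wf=cloud(im)[box[0]:box[1],box[2]:box[3]].reshape(-1,3); ok=np.isfinite(Wf[:,0]); hs=hsv[ok]
    o=(hs[:,0]<16)&(hs[:,0]>4)&(hs[:,1]>180)&(abs(q[:,0]+.006)<.03)&(q[:,1]>.08)
    print(' grip cell', np.percentile(np.c_[q[o],W[o,2]],[5,50,95],axis=0).round(4).tolist())
    bl=(hs[:,0]>95)&(hs[:,0]<120)&(hs[:,1]>130)&(W[:,2]>.03)
    r=.116-q[bl,0]; h=W[bl,2]-.03
    print(' blue x,z fit', np.degrees(np.median(np.arctan2(h,r))).round(1), 'y',np.percentile(q[bl,1],[2,98]).round(3),'reach',np.hypot(r,h).max().round(3))
im=None
E
python3 fit.py
```

```text
scene [ 0.4745  0.1773 -0.1842] -10.55 0.00013223017087412531 2076
 stud pts 66 [0.4721 0.1736 0.0586] cell [-0.0014 -0.0036] 0.06284557164956972
 grip cell [[-0.0206, 0.1325, -0.0015], [-0.0061, 0.138, 0.049], [0.0165, 0.2101, 0.0523]]
 blue x,z fit 48.0 y [-0.044  0.036] reach 0.134
side [ 0.4755  0.1793 -0.1904] -10.91 0.0001353833999163977 2796
 stud pts 81 [0.4755 0.1855 0.0576] cell [-0.0006  0.0062] 0.061080544758636
 grip cell [[-0.0206, 0.1464, 0.0322], [-0.0071, 0.1504, 0.0423], [0.0063, 0.1524, 0.0506]]
 blue x,z fit 47.3 y [-0.034  0.044] reach 0.133
```

The two views agree: cell at (0.475, 0.178), yaw about −10.7°, cover about 0.83 rad, grip rear at cell y≈0.153. Next I close the cover with closed fingertips following the arc.

```bash
cat >> h.py <<'E'
from scipy.spatial.transform import Rotation as Ro
C=np.array([.475,.178]); YAW=-.187
cx=np.array([np.cos(YAW),np.sin(YAW)]); cy=np.array([-np.sin(YAW),np.cos(YAW)])
def tip(x,y,z): return [*(C+x*cx+y*cy),z+.186]          # TCP for a fingertip at cell coords
def ori(jaw):                                            # tool down, jaws along the 2-vector
    x=np.array([0,0,-1.]); y=np.array([*jaw,0]); return Ro.from_matrix(np.c_[x,y,np.cross(x,y)]).as_euler('xyz')
def best(p,jaw):                                         # half turn with the smaller last-joint angle
    o=[ori(s*jaw) for s in(1,-1)]; q=[inverse_kinematics(p,a) for a in o]
    i=min((i for i in(0,1) if q[i] is not None),key=lambda i:np.abs(np.array(q[i])-status.observe()['joints']).max()); return o[i],q[i]
def st(): s=status.observe(); return s['time_s'],np.round(s['position'],4),np.round(s['ft_force'],1)
E
python3 - 2>/dev/null <<'E'
from h import *
def arc(t): return 116-(78*np.cos(t)-4*np.sin(t)), 30+78*np.sin(t)+4*np.cos(t)
p=tip(.080,0,.15); o,q=best(p,cy); print(o,q)
robot.grasp(); robot.movep(p,o); print(st(), status.observe()['finger_gap'])
for t in(.95,.75,.55,.37,.2,.08,0):
    x,z=arc(t); robot.line_to(tip((x+7.5*min(1,t/.3+.0))/1000,0,z/1000),max_speed=.06); s=st(); print(t,s)
    if abs(s[2]).max()>25: break
z=.034
while st()[2][2]<12 and z>.026:
    z-=.001; robot.line_to(tip(.038,0,z),max_speed=.02); print(z,st())
E
```

```text
[0.187      1.57079633 0.        ] [ 9.33725264e-02  3.60090794e-01  1.56724974e+00 -4.44089210e-16
  1.21425212e+00 -1.29042380e+00]
(3.4833, array([0.5533, 0.164 , 0.3362]), array([0.2, 0.6, 0.4])) 0.0006863551318247007
0.95 (4.5333, array([0.5552, 0.1628, 0.2822]), array([ 0.3,  0.3, -0.6]))
0.75 (4.9417, array([0.5424, 0.1653, 0.2719]), array([-0. ,  0.5, -0.6]))
0.55 (5.35, array([0.5326, 0.167 , 0.2598]), array([-0.3, -0. ,  0.1]))
0.37 (5.7333, array([0.5259, 0.1683, 0.2474]), array([-0.5, -0.6,  0.2]))
0.2 (6.125, array([0.5189, 0.1696, 0.2348]), array([-0.3, -0.1,  0.6]))
0.08 (6.45, array([0.5142, 0.1705, 0.2256]), array([-0.1, -0.5, -0.7]))
0 (6.7083, array([0.5127, 0.171 , 0.2204]), array([ 1.2, -1.5,  4. ]))
0.033 (6.9583, array([0.5127, 0.171 , 0.2203]), array([-1.8, -0.5, 11.8]))
0.032 (7.2083, array([0.5127, 0.171 , 0.2202]), array([-4.5, -1.2, 19.8]))
```

Firm contact at tip height 34 mm, which matches the shut cover. I'll lift, move behind the clip and look.

```bash
python3 - 2>/dev/null <<'E'
from h import *
robot.line_to(tip(.038,0,.12),max_speed=.25)
p=tip(-.0065,.185,.12); o,q=best(p,cx); print(o,q); robot.movep(p,o); print(st())
im=snap('side','side2'); snap('scene','scene2')
A=cv2.resize(cv2.imread('pics/scene2.png')[185:285,220:345],(400,480)); B=cv2.resize(cv2.imread('pics/side2.png')[225:355,280:405],(400,480))
cv2.imwrite('pics/crop2.png',np.hstack([A,B]))
E
```

```text
[-1.38379633  1.57079633  0.        ] [ 4.42544531e-01  4.57808972e-01  1.49414393e+00 -4.44089210e-16
  1.18963975e+00 -2.51204812e+00]
(8.85, array([0.5028, 0.3605, 0.3048]), array([ 0. , -1.4, -0.3]))
```

View pics/crop2.png

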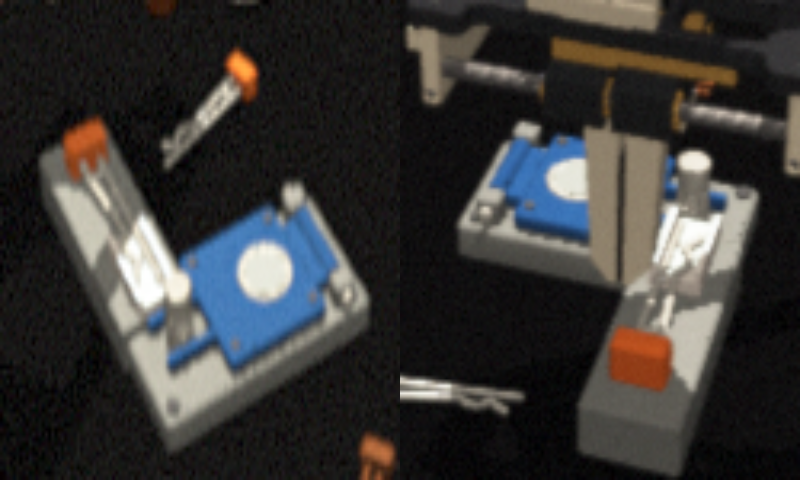

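The cover lies flat with its fork round the stud (crop at about (180,335) left). The clip is unmoved. Next I push the clip.

```bash
python3 - 2>/dev/null <<'E'
from h import *
X,Z=-.0065,.036
robot.line_to(tip(X,.185,Z),max_speed=.12); print(st())
def show(): 
    s=st(); d=s[1][:2]-C; f=s[2]; print('t %.2f cell x %.4f y %.4f z %.4f  Fx %.1f Fy %.1f Fz %.1f'%(s[0],d@cx,d@cy,s[1][2]-.186,f[:2]@cx,f[:2]@cy,f[2])); return f[:2]@cy
robot.line_to(tip(X,.160,Z),max_speed=.05); show()
robot.line_to(tip(X,.130,Z),max_speed=.04); show()
y=.130
while y>.092:
    y-=.003 if y>.103 else .001
    robot.line_to(tip(X,y,Z),max_speed=.03)
    if show()>14: break
snap('scene','scene3'); snap('side','side3')
E
```

```text
(9.8, array([0.5034, 0.3611, 0.2227]), array([-0.2, -0.5, -0.2]))
t 10.45 cell x -0.0063 y 0.1598 z 0.0362  Fx 0.2 Fy 0.4 Fz 1.0
t 11.35 cell x -0.0065 y 0.1300 z 0.0360  Fx 0.3 Fy 0.4 Fz -0.8
t 11.60 cell x -0.0065 y 0.1270 z 0.0359  Fx -0.7 Fy 0.1 Fz 0.0
t 11.85 cell x -0.0065 y 0.1238 z 0.0360  Fx 0.3 Fy 0.1 Fz -0.1
t 12.10 cell x -0.0065 y 0.1208 z 0.0360  Fx -0.6 Fy 0.4 Fz 0.2
t 12.35 cell x -0.0065 y 0.1178 z 0.0360  Fx 0.5 Fy -1.1 Fz 1.0
t 12.60 cell x -0.0066 y 0.1148 z 0.0360  Fx 0.2 Fy -0.5 Fz 0.2
t 12.85 cell x -0.0065 y 0.1118 z 0.0360  Fx 0.5 Fy 2.0 Fz 0.5
t 13.10 cell x -0.0065 y 0.1086 z 0.0359  Fx -0.2 Fy 0.5 Fz -0.3
t 13.35 cell x -0.0065 y 0.1057 z 0.0359  Fx -1.1 Fy -0.4 Fz -0.3
t 13.60 cell x -0.0065 y 0.1028 z 0.0360  Fx 0.7 Fy 0.3 Fz -0.7
t 13.85 cell x -0.0065 y 0.1020 z 0.0360  Fx 0.8 Fy -0.6 Fz 1.7
t 14.10 cell x -0.0065 y 0.1010 z 0.0360  Fx 0.3 Fy -0.3 Fz 0.0
t 14.35 cell x -0.0065 y 0.0999 z 0.0360  Fx 0.4 Fy -0.0 Fz -1.3
t 14.60 cell x -0.0065 y 0.0989 z 0.0360  Fx 0.0 Fy -0.7 Fz -0.5
t 14.85 cell x -0.0065 y 0.0980 z 0.0360  Fx 0.5 Fy 1.0 Fz 0.1
t 15.10 cell x -0.0066 y 0.0977 z 0.0361  Fx -0.7 Fy 5.0 Fz -0.5
t 15.35 cell x -0.0066 y 0.0973 z 0.0362  Fx -1.2 Fy 10.2 Fz -1.8
t 15.60 cell x -0.0066 y 0.0970 z 0.0362  Fx -0.7 Fy 12.2 Fz -2.9
t 15.85 cell x -0.0067 y 0.0966 z 0.0363  Fx -2.0 Fy 16.1 Fz -3.7
```

Force rises to 16 N at y≈0.097, close to the expected hard stop (0.096). I'll back off, clear the view and check.

```bash
python3 - 2>/dev/null <<'E'
from h import *
robot.line_to(tip(-.0065,.125,.036),max_speed=.1); robot.line_to(tip(-.0065,.16,.2),max_speed=.25)
p=tip(-.0065,.26,.23); robot.movep(p,best(p,cx)[0]); robot.pause(.3); print(st())
exec(open('fit.py').read().replace("load(n)","snap(n,n+'4')").replace('>.08)','>.05)'))
A=cv2.resize(cv2.imread('pics/scene4.png')[185:285,220:345],(400,480),interpolation=2); B=cv2.resize(cv2.imread('pics/side4.png')[245:335,320:405],(400,480),interpolation=2)
cv2.imwrite('pics/crop4.png',np.hstack([A,B]))
E
```

```text
(18.025, array([0.5171, 0.4336, 0.4157]), array([-0.7, -0.9,  0.8]))
scene [ 0.4747  0.1774 -0.184 ] -10.54 0.00014984738487012702 2121
 stud pts 65 [0.4721 0.1736 0.0587] cell [-0.0015 -0.0043] 0.06319110359150892
 grip cell [[-0.0215, 0.0709, -0.0012], [-0.0074, 0.0746, 0.0498], [0.0077, 0.2656, 0.0522]]
 blue x,z fit 3.1 y [-0.043  0.037] reach 0.133
side [ 0.4753  0.1794 -0.1912] -10.95 0.00011663576839026678 3208
 stud pts 78 [0.4755 0.1854 0.0576] cell [-0.0007  0.0058] 0.06078667327926934
 grip cell [[-0.021, 0.0852, 0.0325], [-0.0084, 0.0884, 0.0425], [0.0062, 0.0906, 0.0503]]
 blue x,z fit 2.3 y [-0.037  0.043] reach 0.101
```

View pics/crop4.png

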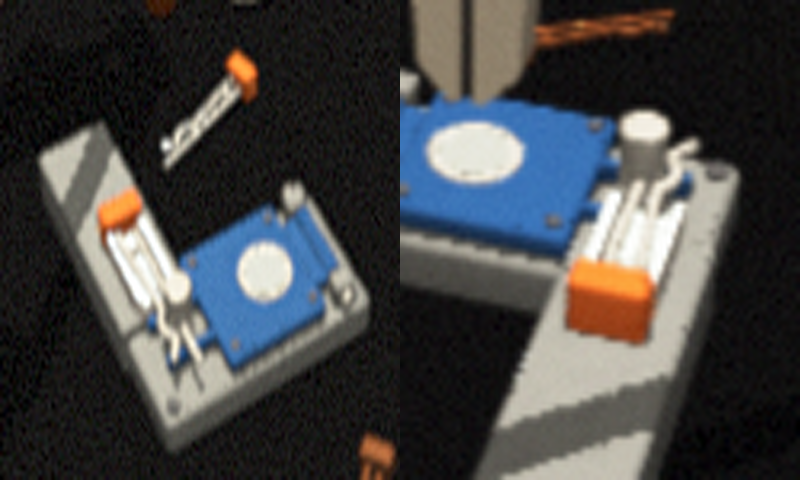

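The straight leg comes out past the stud at about (195,345) left, and the bent leg's bow is round the stud. The grip is against the guide and the cover is flat.

Run:
```python
from h import *
robot.hand_in(); print(st())
```

```text
the job is handed in; nothing more can be done
the job is handed in; nothing more can be done
```

The job is done and handed in, with the robot clear of the bench; the last clock reading before that was 18.0 s of the 43 s allowed. `hand_in()` gave no verdict, so the results below come from my own checks before handing in.

- **Cover:** I pressed it down with closed fingertips until they met firm resistance (about 20 N) 34 mm above the bench, which is its shut height. The last images measured about 2–3° from the hinge to its upper face. That is what a shut cover should give, because that face stands 4 mm above the hinge axis.
- **Clip:** I chose the orange-ended clip in the guide, the larger of the two orange-ended ones, and pushed its grip until the force rose to 16 N. I took that as the hard stop, 1.5 mm past the seated position. The grip's rear face then measured about 90 mm from the stud, where 90 mm is home. The last picture shows the straight leg out past the stud and the bent leg round it.
- **Other things on the bench:** I did not measure the beaker, vial, timer or hex key again. The arm passed above them and felt no unexpected force.

**Disagreements:**
- The force readings stayed near zero while the cover swung shut, and at most about 2 N where the clip should have snapped, against the 2–6 N stated for each. The pictures confirm both motions happened.
- The two cameras disagree by about 2 mm on the cell's position.

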